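Lock the knife box with its square key

ROBOT

A 7-joint arm with a two-finger parallel gripper is mounted at the origin on a cart in front of the work surface, level with it; the furniture and walls round the work are solid. World frame = base frame: x ahead of the robot, y to its left, z up, the work surface at z = 0. Lengths are in mm, angles in rad, forces in N, time in s.
With the tool pointing down it reaches from about 350 to 900 mm from the base axis. Payload 8.1 kg.
Tool frame: the origin (TCP) lies on the centre line of the jaws, within the pads' length; the fingertips stand robot.tip_extent ahead of it and the grasp point (between the pads) lies 3 mm ahead of it (robot.tip_extent is the distance from the TCP to the fingertips, in mm); z points along the fingers, y is the line along which they close (so a half turn about z gives the same grasp; the last joint's range is limited). The gripper opens to 85 mm and grips with 20 to 120 N. Pads are 22 mm wide; open, the fingers measure 114 mm over their backs; the gripper's body (76 mm by 85 mm) begins 54 mm behind the grasp point. The pads swing forward as they close: fully open they stand 13 mm farther back than shut.
Start: joints at [-1.274, 0.434, 0.025, 1.573, -0.012, 1.134, -0.075], TCP at [243.298, 575.714, 253.323] pointing down, gripper open.
Joint ranges: [-2.62, 2.62], [-0.44, 2.09], [-1.27, 1.32], [0.08, 2.57], [-1.32, 4.46], [0.12, 2], [-2.74, 2.74]. Speed limits (rad/s): [2.22, 2.22, 3.01, 3.01, 3.14, 3.14, 3.14].

INTERFACE

Orientations are given as a unit quaternion [w, x, y, z].
In Python, from cell import robot gives the robot as it stands. Calls block until the motion is done:
- robot.goto(position, orientation): joint-space move of the TCP to a pose.
- robot.line_to(position, feed=150, attitude=None, max_force=None): straight line of the TCP; attitude=None keeps the orientation; feed is the mean speed in mm/s. With max_force (N) it stops when the force on the tool has changed by that much, and returns True; else False.
- robot.movej(angles): joint-space move.
- robot.open() and robot.close(grip_force=None): open the fingers fully, or close them until they stop; grip_force is the grip in N (None keeps the last).
- robot.wait(seconds).
- robot.ik(position, orientation): joint angles nearest the present ones, or None.
- robot.sense(): the state.
- robot.capture(name): name is "side" or "top"; returns (picture, depth): 400x640x3 uint8, red, green, blue; 400x640 float32, mm along the optical axis (not along the pixel's ray), 0 where there is no reading.
- robot.camera_model(name): a dict with "fx", "fy", "cx", "cy" (pixels), "R" (3x3) and "t" (3): a world point X has camera coordinates R X + t. Camera axes: x right, y down, z forward; pixel columns grow to the right and rows downward; lengths in mm; the calibration is good to about 2 mm. A picture is of the moment at which its call begins. camera_model takes no time and is no camera call.
A pose or a line that the arm cannot do raises robot.Unreachable and nothing moves.
- robot.sign_off(): hands the job in; it is judged then, once.
The state is a dict: "t": time; "joint_pos": joint angles; "qd": joint speeds; "joint_torque": joint torques, N m; "ee_pos": TCP position; "orientation": TCP orientation; "contact_force": force on the tool from outside, world axes, zero at the start; "ft_torque": the same for the moment, N m; "width": finger opening in mm; "grip_force": force on a finger pad.
Only numpy, scipy, OpenCV 4.12 (cv2) and the standard library are available. Lean on these libraries where they do the work, as an engineer would, in place of code of your own. Each camera call takes 0.05 s, during which the arm holds its last target. There are 200 camera calls.

TASK

Lock the knife box: take the T-handled square key out of the wooden rack, fit it right down into the square socket in the round recess of the box's lid, feeling gently for the angle at which the square goes in, then turn it clockwise with a light hand until it comes to its stop and the bolt is fully home in its keeper. Leave the key standing fully seated in the lock, never force it, and leave the round-knobbed key alone.

Things in the scene. Friction and masses are not known exactly. Their poses are not given: they have to be found in the camera images.
- square_key: Loose steel key, 88 mm tall, about 120 g, upright in one of the rack's pockets, foot 20 mm above the table. Origin: centre of its foot; z up the shank. Bit 14 x 14 mm square, sides along the key's x and y, 22.5 mm long, its lowest 5 mm tapering to 9 x 9 mm at the foot; collar 19 mm in diameter 24 to 30 mm up; shank 12 mm in diameter. On top a cross bar (see key_bar).
- key_bar (a point): Centre of the square key's cross bar, 79 mm above its foot; axes as the key's. The bar is 64 mm long (key's x), 14 mm thick (key's y), 18 mm tall; grip it across the 14 mm. In the rack it points along the rack's x within about 5 degrees.
- round_key: Another steel key of the same height in the rack's other pocket, with a round knob 36 mm in diameter, 18 mm tall, instead of a cross bar, and a round bit. Origin: centre of its foot. Not to be used; leave it where it is.
- key_rack: Fixed wooden block 60 (x) x 150 (y) x 44 mm (z), origin at the centre of its underside. Two square pockets 18 mm wide and 24 mm deep at y = -45 and +45 mm; either key may be in either.
- knife_box: Fixed low metal box 170 (x) x 220 (y) mm, lid top 66 mm above its underside; origin at the centre of its underside, front (bolt and keeper) at -x. The keeper, a dark steel loop 32 mm wide, stands on the front wall, up to 81 mm above the underside; the bolt guide on the lid reaches 77 mm.
- lid_recess (a point): Centre of the lid's round recess (40 mm in diameter) at lid-top level, 66 mm above the box's underside, at x = -20 mm, y = 0 of the box; axes as the box's. In it, 6 mm down, lies a turning steel spindle 25.5 mm square with the square socket. The spindle's angle is not measured: it starts anywhere from 26 degrees anticlockwise to 26 degrees clockwise (from above) of square to the box.
- lock_mouth (a point): Centre of the socket's mouth, 6 mm below lid_recess; axes as the box's. Socket 15.5 mm square, 16 mm deep: the key enters at any quarter turn, within about 6 degrees. Fully seated its foot is 16 mm below this point (12 mm or more counts). Turning takes about 0.1 N m, to a hard stop 63 degrees clockwise of square to the box; it stays where left.
- plunger (a joint): How far (m) the sprung spindle is pushed down: 0 at rest, 0.006 at its hard end; about 3 N to start, 7 N at the end. A key that does not fit only pushes it down; turned over the square, the key drops in: the spindle springs up round it and the push vanishes. A seated key pushed on meets the same spring.
- bolt (a joint): Travel (m) of the flat steel bolt on the lid toward the box's -x: 0 at the start, 0.018 fully home in the keeper. The lock has play: turned clockwise, the spindle idles until it is 0.5 rad clockwise of square to the box, then drives the bolt 0.030 m per radian up to the stop (1.1 rad clockwise of square). So the bolt does not show the spindle's start angle.

How it is judged:
By the outcome, as a careful person would: the job done as asked, in the order asked, and still so for the second after the job is handed in, with the robot touching nothing.
It also fails if it takes over 72 s, if anything falls off the work surface, if the arm or the gripper's body presses on something with over 40 N, if the wrist force passes 120 N, or if a joint passes its speed limit or range.

## Working session

There is one attempt and no reset: what is moved stays moved. The work goes in short steps, each a Python script; the robot and the scene stay as the last script left them, time stands still between calls to the robot, and variables do not carry over. Pictures are saved under pics/ and viewed, at most 10 in all, crops included, and the job is handed in when it is done.

```bash
ls; mkdir -p pics; python3 - <<'E'
from cell import robot
import cv2,numpy as np
s=robot.sense();print(s, robot.tip_extent)
for n in("top","side"):
    p,d=robot.capture(n);cv2.imwrite(f"pics/{n}0.png",p[:,:,::-1]);np.savez(f"pics/{n}0.npz",p=p,d=d)
    print(n,robot.camera_model(n))
E
```

```text
pics
{'t': 0.0, 'joint_pos': array([-1.27364905,  0.43522716,  0.02497751,  1.57407865, -0.01158955,
        1.13399177, -0.07513495]), 'qd': array([ 2.20340116e-03, -6.34503910e-04,  4.17956517e-05,  5.21630502e-04,
        8.99493653e-04, -5.02599935e-05, -5.31426115e-04]), 'joint_torque': array([ 2.70639812e-04, -6.70465279e+01,  1.02559112e+00, -3.16213596e+01,
        1.56666274e-02,  1.25446837e-02, -2.58611402e-05]), 'ee_pos': array([243.11629301, 575.27910057, 252.53052853]), 'orientation': array([-7.90353440e-05,  1.98596509e-01,  9.80081026e-01, -7.76041427e-04]), 'contact_force': array([-0.21031943,  0.15273303, -0.05828431]), 'ft_torque': array([-0.00833242,  0.00041887, -0.02499852]), 'grip_force': 0.0, 'width': 85.35005536108508} 22.0
top {'fx': 480.72583787852426, 'fy': 480.72583787852426, 'cx': 311.57416218915296, 'cy': 201.43168529534526, 'R': array([[-0.00148446, -0.99971022,  0.0240263 ],
       [-0.98660495, -0.00245505, -0.16310933],
       [ 0.16312105, -0.02394659, -0.98631541]]), 't': array([-54.66062136, 523.40857333, 944.21344892])}
side {'fx': 500.1017990932401, 'fy': 500.1017990932401, 'cx': 319.0638815053003, 'cy': 191.57241264478938, 'R': array([[ 0.99969302, -0.01897256, -0.01593458],
       [-0.02294145, -0.46593009, -0.88452408],
       [ 0.00935728,  0.88461811, -0.46622231]]), 't': array([-524.30749968,   44.62503651, 1020.22659444])}
```

View pics/top0.png

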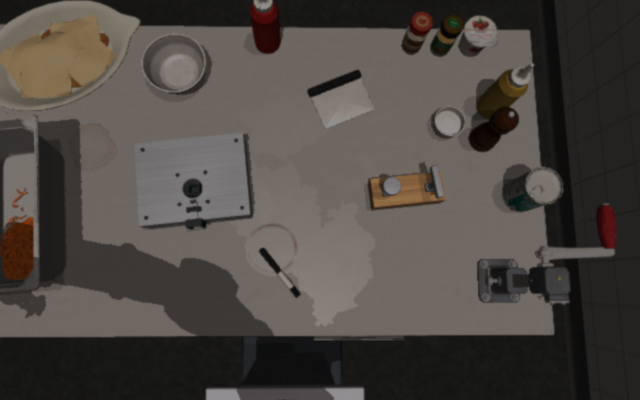

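View pics/side0.png

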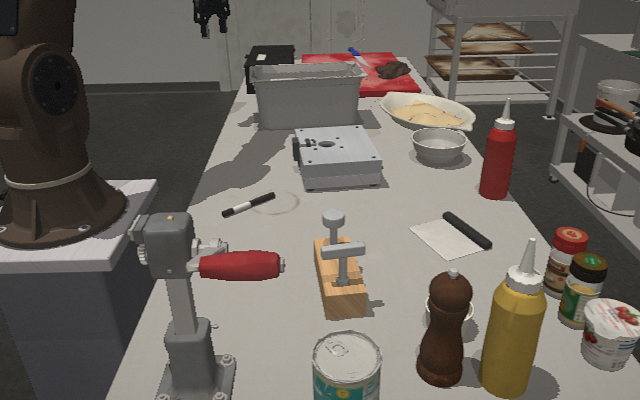

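The top view shows the box around (192,180) with its recess at (192,188), and the rack around (406,190). The T-key bar is at (437,182) and the round knob at (391,186). The side view agrees.

```bash
python3 - <<'E'
import cv2,numpy as np
a=np.load("pics/top0.npz");p=a['p'][:,:,::-1]
A=cv2.resize(p[125:235,125:260],None,fx=5.5,fy=5.5,interpolation=cv2.INTER_CUBIC)[:,:]
cv2.imwrite("pics/c1.png",cv2.convertScaleAbs(A,alpha=1.4))
B=cv2.resize(p[155:220,360:455],None,fx=8,fy=8,interpolation=cv2.INTER_CUBIC)
cv2.imwrite("pics/c2.png",cv2.convertScaleAbs(B,alpha=1.4))
print(np.round(a['d'][160:216:4,424:450:2]).astype(int))
E
```

```text
[[1055 1054 1051 1054 1053 1057 1050 1051 1056 1054 1055 1055 1058]
 [1054 1052 1052 1053 1051 1050 1051 1051 1050 1050 1051 1056 1052]
 [1055 1051 1046  947  939  938  938  941 1052 1049 1051 1047 1052]
 [1051 1049 1048  950  937  939  938  936 1003 1049 1048 1052 1052]
 [1003 1003 1000 1000  945  935  933  936 1001 1050 1048 1047 1049]
 [1004  997  999 1001  947  936  937  934  936  996 1048 1047 1047]
 [ 999  990  988  970  956  937  933  933  933  998 1043 1048 1044]
 [ 996  991  990  981  982  942  935  930  931  934 1042 1044 1045]
 [ 995  995  998  995  998  995  933  934  933  930  996 1042 1043]
 [ 995  995  994  996  996  996  940  930  932  933  996 1043 1040]
 [ 990  991  991  994  993  991  995  992  993  999 1000 1037 1037]
 [1027 1035 1035 1034 1034 1037 1037 1039 1037 1040 1038 1033 1038]
 [1037 1032 1036 1034 1037 1037 1038 1032 1039 1035 1037 1035 1034]
 [1033 1036 1032 1035 1033 1034 1038 1034 1033 1035 1037 1038 1034]]
```

View pics/c1.png

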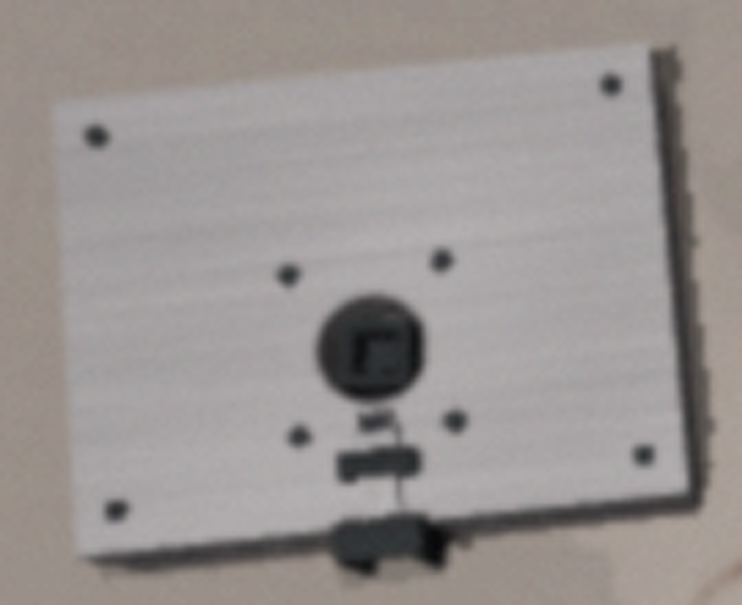

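View pics/c2.png

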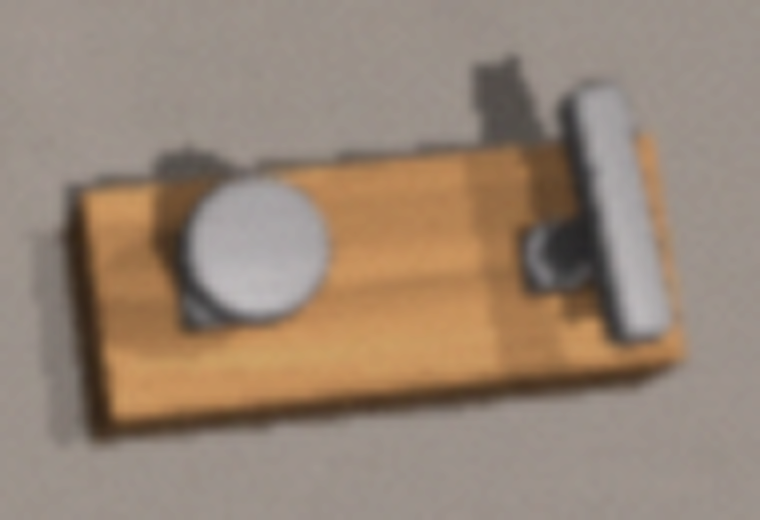

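The box crop shows lid corners near (55,103), (650,45), (692,495) and (82,553). It also shows four corner screws and the recess rim centred at (371,348). The rack crop shows the T-bar top running from (597,88) to (647,335), and the knob centred at (257,250).

```bash
cat >h.py <<'E'
from cell import robot
import cv2,numpy as np
def cast(n,uv,z):
    c=robot.camera_model(n);R=c['R'];o=-R.T@c['t']
    uv=np.atleast_2d(uv).astype(float)
    d=np.c_[(uv[:,0]-c['cx'])/c['fx'],(uv[:,1]-c['cy'])/c['fy'],np.ones(len(uv))]@R
    return o+d*((z-o[2])/d[:,2])[:,None]
def cloud(n,d):
    c=robot.camera_model(n);v,u=np.mgrid[:d.shape[0],:d.shape[1]]
    P=np.dstack([(u-c['cx'])/c['fx']*d,(v-c['cy'])/c['fy']*d,d])-c['t']
    return P@c['R']
E
python3 - <<'E'
from h import *
cr=lambda q:np.array(q,float)/5.5+[125,125]-.4
S=cast('top',cr([(96,135),(610,85),(643,455),(116,510)]),66)[:,:2]
L=cast('top',cr([(55,103),(650,45),(692,495),(82,553)]),66)[:,:2]
for Q in(S,L):
    c=Q.mean(0);e=(Q[0]-Q[1])+(Q[3]-Q[2]);yaw=np.arctan2(-e[0],e[1])
    f=(Q[0]-Q[3])+(Q[1]-Q[2]);yaw2=np.arctan2(f[1],f[0])
    print('box c',c,'yaw',np.degrees([yaw,yaw2]),'size',np.linalg.norm(e)/2,np.linalg.norm(f)/2,'recess',c-20*np.array([np.cos(yaw),np.sin(yaw)]))
print('recess rim',cast('top',cr([(371,348)]),66))
for n,box in(('top',(360,155,460,220)),('side',(310,205,375,300))):
    a=np.load(f"pics/{n}0.npz");d=a['d'];P=cloud(n,d);g=a['p'].mean(2)
    m=np.zeros(d.shape,np.uint8);x0,y0,x1,y1=box
    m[y0:y1,x0:x1]=((P[...,2]>(100 if n=='top' else 86))&(d>0))[y0:y1,x0:x1]
    if n=='top': m&=(g>95).astype(np.uint8)
    for c in cv2.findContours(m,cv2.RETR_EXTERNAL,cv2.CHAIN_APPROX_NONE)[0]:
        if cv2.contourArea(c)<60: continue
        r=cv2.minAreaRect(c);mm=cv2.moments(c)
        print(n,'area',cv2.contourArea(c),r,'P',np.median(P[cv2.drawContours(m*0,[c],-1,1,-1)>0],0))
        if n=='top':
            b=cast(n,cv2.boxPoints(r),108)[:,:2];e=[b[1]-b[0],b[2]-b[1]];e=max(e,key=np.linalg.norm)
            print(' centre',b.mean(0),'len',np.linalg.norm(b[1]-b[0]),np.linalg.norm(b[2]-b[1]),'yaw',np.degrees(np.arctan2(e[1],e[0])))
    if n=='top':
        hsv=cv2.cvtColor(a['p'],cv2.COLOR_RGB2HSV)
        w=(((hsv[...,1]>90)&(hsv[...,0]>8)&(hsv[...,0]<25)&(g>80)&(abs(P[...,2]-44)<15))*255).astype(np.uint8);k=np.zeros_like(w);k[y0:y1,x0:x1]=w[y0:y1,x0:x1]
        k=cv2.morphologyEx(k,cv2.MORPH_OPEN,np.ones((3,3)))
        r=cv2.minAreaRect(cv2.findNonZero(k));b=cast(n,cv2.boxPoints(r),44)[:,:2]
        e=max([b[1]-b[0],b[2]-b[1]],key=np.linalg.norm);print('rack',b.mean(0),np.linalg.norm(b[1]-b[0]),np.linalg.norm(b[2]-b[1]),'yaw',np.degrees(np.arctan2(e[1],e[0]))-90)
# side cam: bar top ends and lid recess check
c=robot.camera_model('side')
E
```

```text
box c [566.80439028 187.98319609] yaw [6.14687647 6.19225185] size 189.56722730129644 139.95281562054217 recess [546.91937685 185.84164505]
box c [566.16014213 186.59630202] yaw [5.8823097  6.47772325] size 219.35264033239412 169.12652456082185 recess [546.26545198 184.54659375]
recess rim [[546.69564024 185.80164671  66.        ]]
top area 207.5 ((392.0, 185.0), (16.0, 16.0), 90.0) P [ 545.10229442 -209.03799038  108.35937628]
 centre [ 545.50106945 -208.8123307 ] len 31.23287097340295 31.640662132370817 yaw 178.1878888256687
top area 147.0 ((437.7978515625, 180.8700408935547), (31.77947425842285, 5.863058090209961), 77.7352294921875) P [ 553.4456108  -298.47020602  108.32512485]
 centre [ 554.10824483 -298.50384355] len 11.66932132616661 62.542333989097116 yaw -170.4135546967078
rack [ 550.16442837 -253.3619943 ] 149.67035940627852 59.7212939541085 yaw -173.8432183945069
side area 589.5 ((343.1769104003906, 251.41539001464844), (16.744688034057617, 44.90057373046875), 82.87498474121094) P [ 554.19693594 -303.0961999   102.54528998]
side area 350.0 ((333.5, 218.5), (19.0, 21.0), 90.0) P [ 544.95580552 -219.20650799  105.63534329]
```

```bash
cat >>h.py <<'E'
def q(deg):
    a=np.radians(deg);return [0,np.cos(a/2),np.sin(a/2),0]
E
python3 - <<'E'
from h import *
print('recess via side',cast('side',[(327,144)],66))
for a in(9.6,189.6):
    for z in (102,200): 
        j=robot.ik([554.1,-298.5,z],q(a));print('g',a,z,None if j is None else np.round(j,2))
for b in range(0,360,90):
    for o in(32,0,-66):
        j=robot.ik([546.8,185.8,150],q(6.2+b+o));print(b,o,None if j is None else np.round(j,2))
E
```

```text
recess via side [[547.21583031 178.90404457  66.        ]]
g 9.6 102 [-0.26  0.92  1.19  1.78 -0.94  1.14 -0.16]
g 9.6 200 [-0.25  0.71  1.11  1.68 -0.68  1.19 -0.36]
g 189.6 102 [ 0.05  0.64  0.55  1.75 -0.42  0.86  2.53]
g 189.6 200 [-0.13  0.6   0.85  1.67 -0.49  1.1   2.6 ]
0 32 [-0.82  0.51  0.57  1.85 -0.34  0.89 -0.99]
0 0 [-0.87  0.52  0.65  1.85 -0.4   0.9  -1.5 ]
0 -66 [-1.13  0.73  1.15  1.87 -0.76  1.07 -2.29]
90 32 [-0.64  0.47  0.3   1.83 -0.18  0.87  0.42]
90 0 [-0.72  0.48  0.43  1.84 -0.26  0.87 -0.07]
90 -66 [-0.83  0.51  0.59  1.85 -0.35  0.89 -1.12]
180 32 [-0.38  0.47 -0.05  1.81  0.03  0.87  1.79]
180 0 [-0.48  0.46  0.09  1.82 -0.05  0.86  1.31]
180 -66 [-0.66  0.47  0.34  1.83 -0.2   0.87  0.3 ]
270 32 [-1.13  0.73  1.15  1.87 -0.76  1.07 -2.15]
270 0 [-0.22  0.48 -0.27  1.79  0.16  0.89  2.68]
270 -66 [-0.41  0.46 -0.02  1.81  0.01  0.87  1.67]
```

```bash
python3 - <<'E'
from h import *
robot.goto([450,100,300],q(60))
robot.goto([554.1,-298.5,200],q(9.6))
print(robot.line_to([554.1,-298.5,102],feed=80,max_force=8))
s=robot.sense();print(s['t'],s['ee_pos'],s['orientation'],s['contact_force'],s['joint_pos'])
p,d=robot.capture('side');cv2.imwrite('pics/s1.png',cv2.resize(p[150:330,230:430,::-1],None,fx=3,fy=3))
E
```

```text
False
4.925 [ 554.36551365 -298.74238318  102.52498354] [2.21638804e-04 9.96494908e-01 8.36522556e-02 3.85870801e-04] [-0.08555377  0.21897158  0.2522982 ] [-0.08824321  0.71296884  0.78938286  1.76320379 -0.61769711  0.93051482
 -0.43917599]
```

View pics/s1.png

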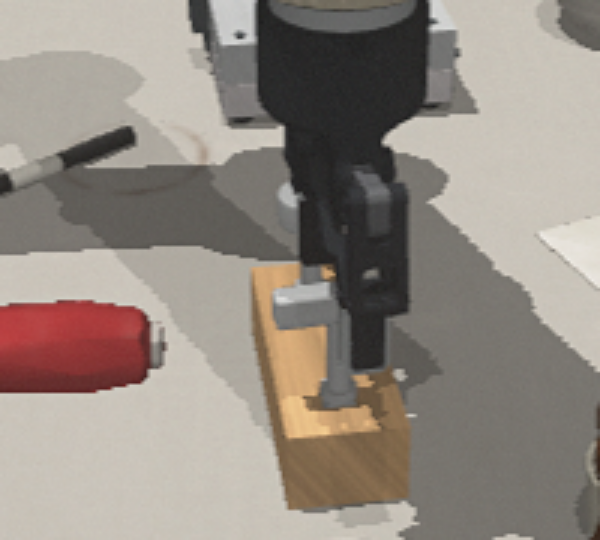

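The open fingers straddle the bar: the near finger is at (370,300), the shank at (342,370), and the key stands upright. I'll grip and lift.

```bash
python3 - <<'E'
from h import *
robot.close(50)
s=robot.sense();print(s['width'],s['grip_force'],s['contact_force'],s['ft_torque'],s['ee_pos'])
print(robot.line_to([554.1,-298.5,112],feed=30,max_force=12));print(robot.sense()['contact_force'])
robot.line_to([554.1,-298.5,190],feed=100)
robot.goto([546.8,60,190],q(96.2))
s=robot.sense();print(s['t'],s['width'],s['contact_force'],s['ee_pos'],s['joint_pos'],s['orientation'])
p,d=robot.capture('side');cv2.imwrite('pics/s2.png',cv2.resize(p[60:220,230:430,::-1],None,fx=3,fy=3));np.savez('pics/s2.npz',p=p,d=d)
E
```

```text
13.094335686327447 50.3173166513443 [-1.36997377  1.61761095  2.09303249] [0.4169031  0.19665527 0.00993715] [ 554.14416157 -298.28006388  102.09431831]
False
[-1.08364884  0.06343074 -1.55275317]
8.3833 13.028719554656819 [ 0.77066089  0.73316388 -1.19429615] [547.11906591  58.33448034 190.03564131] [-0.63404151  0.41275259  0.5874161   1.87231008 -0.27810949  0.93831221
  0.18549227] [ 4.03609796e-04  6.69134189e-01  7.43141455e-01 -2.29239123e-04]
```

View pics/s2.png

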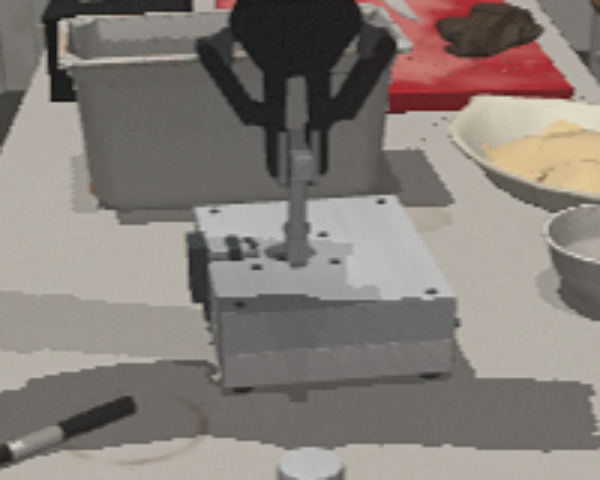

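The key is gripped and hangs upright: the bar is at (300,160) and the foot near (297,262). I'll measure the shank's tilt and offset along the bar with a quarter turn.

```bash
cat >>h.py <<'E'
def shank(p,d,tcp):
    # centre line of the hanging key: per image row centre of pixels near the tcp in the cloud -> ray onto plane y=tcp_y
    P=cloud('side',d);m=(d>0)&(abs(P[...,0]-tcp[0])<25)&(abs(P[...,1]-tcp[1])<22)&(P[...,2]>tcp[2]-85)&(P[...,2]<tcp[2]-22)
    c=robot.camera_model('side');out=[]
    for r in np.where(m.sum(1)>4)[0]:
        u=np.where(m[r])[0];uc=(u.min()+u.max())/2
        R=c['R'];o=-R.T@c['t'];dd=np.array([(uc-c['cx'])/c['fx'],(r-c['cy'])/c['fy'],1])@R
        X=o+dd*((tcp[1]-o[1])/dd[1]);out.append((X[0]-tcp[0],X[2]-tcp[2],len(u),np.median(P[r,u,1])-tcp[1]))
    return np.array(out)
E
python3 - <<'E'
from h import *
a=np.load('pics/s2.npz');o=shank(a['p'],a['d'],[547.1,58.3,190]);np.set_printoptions(precision=1,suppress=True)
print(o[::3],np.polyfit(o[:,1],o[:,0],1))
robot.goto([546.8,60,190],q(16))
s=robot.sense();print(s['t'],s['ee_pos'],s['contact_force'],s['joint_pos'])
p,d=robot.capture('side');cv2.imwrite('pics/s3.png',cv2.resize(p[60:220,230:430,::-1],None,fx=3,fy=3))
o=shank(p,d,s['ee_pos']);print(o[::3],np.polyfit(o[:,1],o[:,0],1))
E
```

```text
[[  4.  -25.    8.   -5.9]
 [ -0.1 -31.2   6.   -5.8]
 [ -0.1 -37.6   6.   -5.4]
 [ -0.2 -44.    6.   -5. ]
 [ -0.2 -50.5   6.   -4.2]
 [  0.8 -57.    9.   -8.5]
 [  0.7 -63.5   7.   -6.9]
 [  0.7 -70.    7.   -6.8]
 [  0.6 -76.6   7.   -7.3]
 [  0.6 -83.3   5.   -4.8]] [-0.   0.2]
9.5167 [546.9  59.5 190. ] [ 1.1 -0.  -0.7] [-0.9  0.5  1.   1.9 -0.5  1.  -1. ]
[[  1.2 -27.4   6.  -12.6]
 [  0.2 -33.8   6.   -4.6]
 [  0.1 -40.2   6.   -4. ]
 [  0.1 -46.6   6.   -4.7]
 [  1.1 -53.1   9.   -3.9]
 [  1.  -59.6   9.   -7.4]
 [  1.  -66.1   9.   -7. ]
 [  0.9 -72.7   9.   -5.3]
 [  1.9 -79.3   8.   -4.9]] [-0.  -0.4]
```

View pics/s3.png

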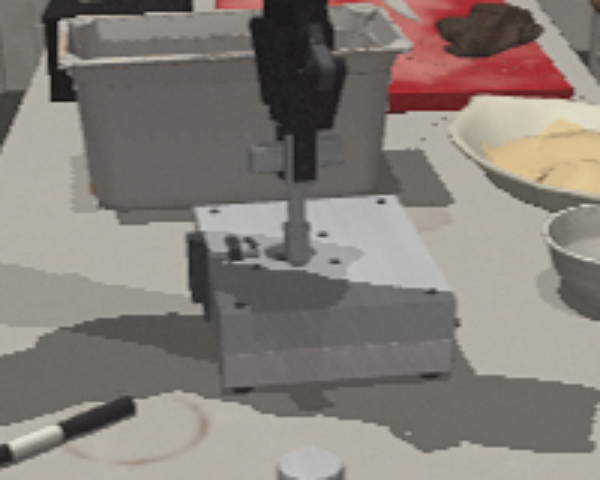

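Both views put the shank vertical and within about 1 mm of the tool axis, so the foot is about 82 mm below the TCP. Next I'll feel for the socket.

```bash
python3 - <<'E'
from h import *
np.set_printoptions(precision=2,suppress=True)
X,Y=546.8,185.6
robot.goto([X,Y,190],q(126))
robot.line_to([X,Y,150],feed=60)
robot.wait(.3);f0=robot.sense()['contact_force'];print('base',f0)
hit=robot.line_to([X,Y,130],feed=12,max_force=5)
s=robot.sense();z=s['ee_pos'][2];print(hit,s['t'],s['ee_pos'],s['contact_force']-f0,s['ft_torque'])
if hit and z>132:
    for a in np.arange(123,64,-3.):
        robot.goto([X,Y,z],q(a));s=robot.sense();f=s['contact_force']-f0
        print(a,s['ee_pos'],f,s['ft_torque'][2],round(s['t'],2))
        if np.linalg.norm(f)>15: print('too much');break
        if f[2]<1.5: print('vanished');break
E
```

```text
base [-0.63 -0.49 -0.99]
True 13.1 [546.74 185.9  135.02] [0.87 1.   4.81] [0.15 0.1  0.04]
123.0 [546.87 185.99 135.18] [-0.54  2.3   5.43] 0.039745276738203834 13.35
120.0 [546.82 185.9  135.08] [-1.08  2.65  4.62] 0.012686956862764824 13.6
117.0 [546.8  185.83 135.03] [-0.21  3.21  4.71] 0.020669026958666317 13.85
114.0 [546.76 185.74 134.98] [0.49 3.09 4.43] 0.015118381292474784 14.1
111.0 [546.76 185.66 134.98] [-0.04  2.6   5.09] -0.007570114694345468 14.35
108.0 [546.78 185.61 135.  ] [0.11 3.19 3.45] -0.05274292058260321 14.6
105.0 [546.77 185.55 134.98] [-0.08  3.07  3.16] 0.00495283472565322 14.85
102.0 [546.78 185.55 134.97] [0.86 2.69 4.34] 0.020214982421662153 15.1
99.0 [546.83 185.51 134.99] [1.87 2.95 5.02] 0.03942579741686582 15.35
96.0 [546.89 185.43 135.01] [1.16 2.03 4.  ] 0.011074895140036298 15.6
93.0 [546.57 185.56 134.75] [2.17 2.84 0.48] 0.04815210382548521 15.85
vanished
```

```bash
python3 - <<'E'
from h import *
np.set_printoptions(precision=2,suppress=True)
X,Y=546.8,185.8
f0=np.array([-.63,-.49,-.99])
for a in(93,91,89,87,85,83):
    robot.goto([X,Y,134.7],q(a))
    hit=robot.line_to([X,Y,124],feed=15,max_force=5)
    s=robot.sense();print(a,hit,s['ee_pos'],s['contact_force']-f0,s['ft_torque'],s['t'])
    if s['ee_pos'][2]<130: break
E
```

```text
93 False [546.85 185.8  124.16] [-0.86  1.19  3.99] [0.22 0.27 0.02] 16.9667
```

The key dropped in at full depth with a light spring push (4 N). I'll ease off that push and turn it clockwise, watching the torque.

```bash
python3 - <<'E'
from h import *
np.set_printoptions(precision=2,suppress=True)
X,Y=546.8,185.8;Z=125.3
f0=np.array([-.63,-.49,-.99])
robot.line_to([X,Y,Z],feed=10)
a=93.
while a>24:
    a-=3 if a>42 else 1
    robot.goto([X,Y,Z],q(a));s=robot.sense();f=s['contact_force']-f0;tz=s['ft_torque'][2]
    o=s['orientation'];act=np.degrees(2*np.arctan2(o[2],o[1]))
    print(a,round(act,1),s['ee_pos'],f,round(tz,3),round(s['t'],2))
    if abs(tz)>.35 or np.linalg.norm(f)>20: break
p,d=robot.capture('top');cv2.imwrite('pics/t4.png',cv2.resize(p[150:250,140:250,::-1],None,fx=5,fy=5))
E
```

```text
90.0 90.1 [546.85 185.81 125.3 ] [0.46 1.33 2.96] 0.009 17.5
87.0 87.1 [546.67 185.97 125.24] [-1.05  1.69  3.51] 0.025 17.75
84.0 84.2 [546.57 186.06 125.21] [0.2  2.88 3.64] 0.02 18.0
81.0 81.2 [546.56 186.01 125.21] [-1.31  3.57  3.61] 0.079 18.25
78.0 78.2 [546.57 185.91 125.2 ] [-2.16  2.95  2.93] 0.025 18.5
75.0 75.2 [546.61 185.91 125.22] [-2.13  3.02  2.57] 0.012 18.75
72.0 72.2 [546.65 185.85 125.24] [-3.02  3.15  3.33] 0.103 19.0
69.0 69.2 [546.67 185.83 125.22] [-3.52  3.96  3.4 ] 0.066 19.25
66.0 66.2 [546.69 185.82 125.23] [-3.32  4.47  3.64] 0.056 19.5
63.0 63.2 [546.67 185.81 125.25] [-2.45  3.28  3.74] 0.02 19.75
60.0 60.2 [546.73 185.79 125.25] [-2.45  3.59  3.36] 0.047 20.0
57.0 57.2 [546.72 185.81 125.26] [-3.25  4.65  2.89] 0.018 20.25
54.0 54.2 [546.75 185.76 125.25] [-3.11  4.23  3.03] 0.038 20.5
51.0 51.2 [546.76 185.78 125.26] [-2.23  3.8   3.3 ] 0.037 20.75
48.0 48.2 [546.77 185.75 125.27] [-3.82  3.38  3.07] 0.077 21.0
45.0 45.2 [546.76 185.75 125.25] [-3.03  4.65  3.09] 0.065 21.25
42.0 42.2 [546.74 185.74 125.27] [-3.26  3.84  2.73] 0.071 21.5
41.0 41.2 [5
[... 448 characters left out ...]
1 [546.76 185.77 125.27] [-3.06  2.76  3.13] 0.145 23.5
33.0 33.2 [546.75 185.79 125.28] [-3.47  4.2   3.28] 0.056 23.75
32.0 32.1 [546.75 185.77 125.27] [-3.82  4.17  3.51] 0.087 24.0
31.0 31.1 [546.78 185.75 125.3 ] [-2.53  3.28  2.87] 0.108 24.25
30.0 30.1 [546.78 185.73 125.31] [-2.82  3.61  3.46] 0.064 24.5
29.0 29.1 [546.74 185.73 125.27] [-3.82  3.59  3.36] 0.087 24.75
28.0 28.1 [546.79 185.72 125.28] [-3.88  3.23  3.38] 0.082 25.0
27.0 27.1 [546.75 185.76 125.28] [-2.67  3.94  4.33] 0.123 25.25
26.0 26.1 [546.76 185.73 125.28] [-3.57  4.01  2.74] 0.108 25.5
25.0 25.1 [546.76 185.73 125.3 ] [-3.44  3.49  3.73] 0.079 25.75
24.0 24.1 [546.75 185.79 125.26] [-2.75  3.59  3.29] 0.129 26.0
```

View pics/t4.png

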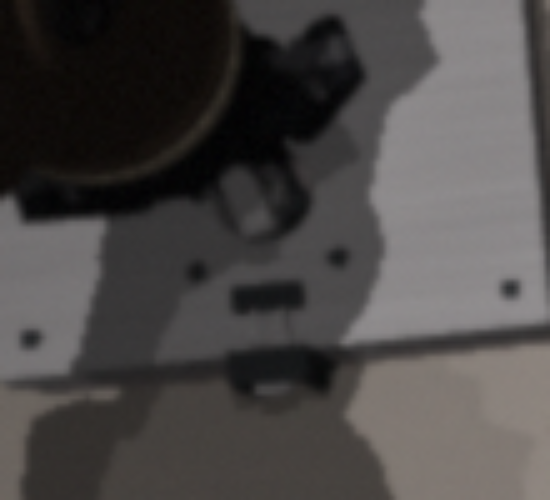

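The top view shows a light strip, probably the bolt tip, inside the keeper loop at (270,385). No clear stop torque yet, so I'll continue gently in small steps.

```bash
python3 - <<'E'
from h import *
np.set_printoptions(precision=2,suppress=True)
X,Y=546.8,185.8;Z=125.8
f0=np.array([-.63,-.49,-.99])
a=24.
while a>14:
    a-=1
    robot.goto([X,Y,Z],q(a));T=[]
    for _ in range(4): robot.wait(.03);s=robot.sense();T.append(s['ft_torque'][2])
    o=s['orientation'];act=np.degrees(2*np.arctan2(o[2],o[1]))
    tz=np.mean(T);print(a,round(act,1),s['ee_pos'],s['contact_force']-f0,np.round(T,3),round(tz,3),round(s['width'],2),round(s['t'],2))
    if abs(tz)>.28: break
E
```

```text
23.0 23.2 [546.72 185.77 125.76] [-3.56  2.72  3.48] [0.17 0.25 0.16 0.17] 0.188 13.28 26.43
22.0 22.2 [546.73 185.77 125.75] [-4.34  3.52  3.13] [0.24 0.27 0.23 0.23] 0.244 13.31 26.82
21.0 21.2 [546.72 185.75 125.76] [-3.67  3.25  2.55] [0.34 0.35 0.32 0.29] 0.326 13.03 27.2
```

Torque rises steadily from about 24° to 0.33 N m, so that is the stop. I'll unload within the play, release, retreat and look.

```bash
python3 - <<'E'
from h import *
np.set_printoptions(precision=2,suppress=True)
X,Y=546.8,185.8
robot.goto([X,Y,125.8],q(23.5));robot.wait(.2);print(robot.sense()['ft_torque'],robot.sense()['contact_force'])
robot.open();robot.wait(.3);print(robot.sense()['contact_force'])
robot.line_to([X,Y,240],feed=90)
robot.goto([430,-60,300],q(60))
s=robot.sense();print(s['t'])
p,d=robot.capture('top');P=cloud('top',d)
m=np.zeros(d.shape,np.uint8);m[150:215,160:225]=((P[...,2]>115)&(d>0))[150:215,160:225]
r=cv2.minAreaRect(cv2.findNonZero(m));b=cast('top',cv2.boxPoints(r),132)[:,:2];e=max([b[1]-b[0],b[2]-b[1]],key=np.linalg.norm)
print('bar',b.mean(0),np.linalg.norm(e),np.degrees(np.arctan2(e[1],e[0])),'ztop',np.median(P[m>0],0)[2])
lid=np.zeros(d.shape,bool);lid[150:165,160:225]=1;print('lid z',np.median(P[lid&(abs(P[...,2]-66)<12)][:,2]))
A=cv2.resize(p[150:235,150:240,::-1],None,fx=6,fy=6,interpolation=cv2.INTER_CUBIC)
p2,_=robot.capture('side');B=cv2.resize(p2[90:200,280:390,::-1],None,fx=4,fy=4.636)
B=cv2.resize(B,(260,260));A=cv2.convertScaleAbs(A[:510],alpha=1.4);o=np.zeros((510,800,3),np.uint8);o[:,:540]=A;o[:260,540:]=B;cv2.imwrite('pics/f.png',o)
E
```

```text
[0.76 1.11 0.04] [-4.05  4.32  1.45]
[-0.23 -0.2  -0.39]
31.1333
bar [545.   183.86] 66.47838759464132 -153.34471894334527 ztop 131.36731687478743
lid z 66.11720171859294
```

View pics/f.png

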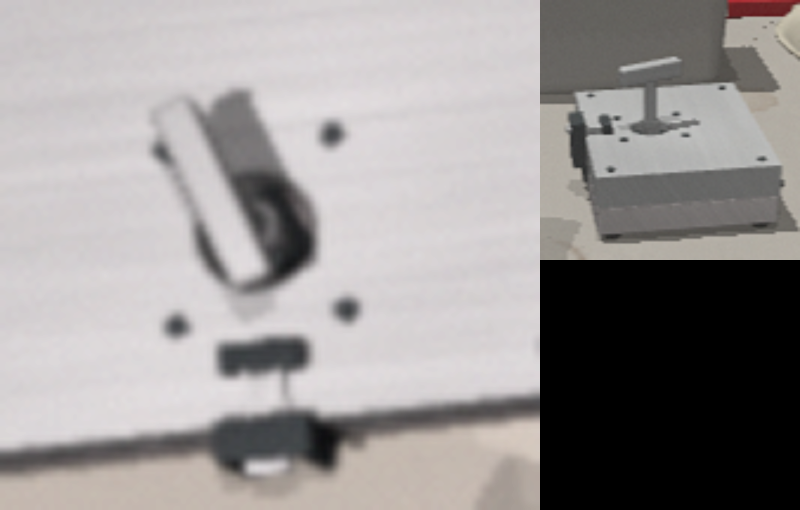

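The final view shows the bar at (215,190), with its top at z = 131 mm, so the key is fully seated. It stands 69° clockwise of the box, which is the 63° stop plus play. The bolt tip shows through the keeper at (265,465).

```bash
python3 -c "
from cell import robot
print(robot.sign_off())"
```

```text
the job is handed in; nothing more can be done
None
```

The knife box is locked and handed in at about 31 s of the 72 s allowed: the square key stands fully seated, turned clockwise until the torque rose at its stop (0.33 N m peak, then eased off), the bolt tip shows through the keeper, and the round-knobbed key was not touched.

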